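# Clamp a heatsink under a swing-arm screw clamp

## Robot

A 6-joint arm with a two-finger parallel gripper is mounted at the origin on a cart in front of the work surface, level with it; the furniture and walls round the work are solid. World frame = base frame: x ahead of the robot, y to its left, z up, the work surface at z = 0. Lengths are in m, angles in rad, forces in N, time in s.
With the tool pointing down it reaches from about 0.35 to 0.775 m from the base axis. Payload 7.3 kg.
Tool frame: the origin (TCP) lies at the centre of the arm's flange, where the gripper is bolted on; the fingertips stand 178 mm ahead of it and the grasp point (between the pads) lies 159 mm ahead of it; z points along the fingers, y is the line along which they close (so a half turn about z gives the same grasp; the last joint's range is limited). The gripper opens to 92 mm and grips with 3 to 60 N. Pads are 19 mm wide; open, the fingers measure 130 mm over their backs; the gripper's body (75 mm by 190 mm) begins 47 mm behind the grasp point.
Start: joints at [-0.146, 0.342, 1.524, -0, 1.275, -0.146], TCP at [0.525, 0, 0.405] pointing down, gripper open.
Joint ranges: [-2.53, 2.53], [-0.77, 2.02], [0.04, 2.7], [-1, 4.14], [0.28, 2.66], [-3.11, 3.11]. Speed limits (rad/s): [2.57, 2.57, 3.14, 3.14, 3.14, 3.14].

## Interface

Orientations are given as [roll, pitch, yaw] about the fixed x, y, z axes, in that order (R = Rz(yaw) Ry(pitch) Rx(roll)).
In Python, from cell import robot gives the robot as it stands.
- The arm moves only by the shell command python3 drive.py FILE [OPENING] [FORCE], which reads ROWS from the file FILE. ROWS is a JSON list of rows, 1 to 8 of them, each an object with the fields xyz (a list: dx, dy, dz in m), rotvec (a list: a rotation vector rx, ry, rz in rad); a field left out counts as zero; each row shifts and turns the commanded pose from where the row before left it, along the tool's axes as they then stand; what a row does not reach is not made up. A row lasts 1/12 s, in which the tool goes at most 0.0417 m and 0.125 rad, less where a joint would pass 70% of its speed; a pose out of reach is approached as far as the arm can. OPENING is the finger opening in m, set as the command begins (- or left out keeps the last). The fingers move at their own pace and stop on an object; FORCE is the grip in N (left out, the last holds). Time passes only in rows, so rows that do not move let the fingers close. It prints the time, the measured TCP pose, the force, the opening and the grip force at its end. Input that does not fit is refused with a message, and nothing moves.
- robot.observe(): the state, without advancing time (a new reading comes with each control period).
- robot.read_camera(name): name is "scene" or "side" or "wrist"; returns a dict with "image" (480x640x3 uint8, red, green, blue), "fx", "fy", "cx", "cy" (pixels), "k1" (the pictures are not rectified: a ray, as slopes to the right and down, at radius r is drawn at 1 + k1 r^2 times it, then the intrinsics apply), "pose" (4x4, takes a point from camera to world coordinates). Camera axes: x right, y down, z forward; pixel columns grow to the right and rows downward; lengths in m; the calibration is good to about 2 mm. A picture is of the moment at which its call begins. There is no depth.
- robot.hand_in(): hands the job in; it is judged then, once.
The state is a dict: "time": time; "qpos": joint angles; "qvel": joint speeds; "joint_efforts": joint torques, N m; "tool_pos": TCP position; "tool_rot": TCP orientation; "contact_force": force on the tool from outside, world axes, zero at the start; "torque": the same for the moment, N m; "opening": finger opening in m; "grip_force": force on a finger pad.
Only numpy, scipy, OpenCV 4.12 (cv2) and the standard library are available. Lean on these libraries where they do the work, as an engineer would, in place of code of your own. Each camera call takes 0.05 s, during which the arm holds its last target. There are 200 camera calls.

## Task

Clamp the aluminium heatsink for rework: stand it upright, centred and square on the black rubber pad of the work clamp and let go of it, then swing the blue arm over it all the way to its stop, and then screw the knurled knob clockwise until it stops tight, so that the orange foot presses on the heatsink. Leave the solder spool and the screw tin where they are.

Things in the scene. Friction and masses are not known exactly. Their poses are not given: they have to be found in the camera images.
- heatsink: loose aluminium heatsink, a block 40 x 40 mm and 26 mm tall with upright fins, about 90 g; origin at the centre of its underside, z up; it may be gripped across either pair of sides. At the start it stands on the desk in one of three spots, the spool and the tin in the other two
- clamp: fixed swing-arm clamp, at another place and yaw each time: grey base plate 190 x 82 x 10 mm (x from -48 to +142 mm, y +-41 mm). Origin on the desk below the centre of the rubber pad; its +x axis points from the rubber pad to the round pivot post 110 mm away; z up
- pad_centre (a point): centre of the top face of the black square rubber pad (52 x 52 mm, edges along the clamp's x and y), flat and without a rim, 14 mm above the desk
- pivot (a point): point on the vertical swing axis of the blue arm, 110 mm along the clamp's +x from the pad centre, 64 mm above the desk (mid-thickness of the arm). Bolt head on the axis reaches 78 mm above the desk; a 7 mm stop pin stands at clamp x 80, y 14.5 mm, 69 mm tall
- swing_arm (a joint): swing of the blue arm about the vertical pivot, rad. 0 = at its stop, along the clamp's -x, knob right above the pad centre; grows counter-clockwise from above, to 1.9; starts between 1.1 and 1.6. Light friction (about 1 N at the knob), stays where left. Arm 22 mm wide, 58 to 70 mm above the desk, knob 110 mm from the pivot
- knob (a joint): turn of the knob relative to the arm, rad. Grows clockwise seen from above (screwing down); 3.8 = stop, tight against the boss of the arm; starts between 0 and 1.2. The knob sinks 2 mm per radian and stays where it is left (friction about 0.06 N m)
- knob_top (a point): centre of the red top face of the black knurled round knob, on its axis; knob 32 mm in diameter and 24 mm tall, grip from above at any yaw. Top face 108 mm above the desk at knob value 0, 100 mm at 3.8. The knob can also be held to carry the arm round; if the gripper then does not turn with the arm, the knob turns in the arm
- press_foot: orange sprung pressure foot, 23 mm in diameter, on the screw's lower end below the arm; origin at the centre of its underside. It hangs 44 mm above the desk at knob value 0 and clears the standing heatsink (top at 40 mm) while the knob is below about 1.9; at the stop its spring presses on the heatsink with about 9 N
- solder_spool: blue spool of solder wire, 53 mm in diameter, 33 mm tall, loose; leave alone; origin at the centre of its underside
- screw_tin: round open metal tin with screws, 61 mm in diameter, 21 mm tall, loose; leave alone; origin at the centre of its underside

How it is judged:
By the outcome, as a careful person would: the job done as asked, in the order asked, and still so for the second after the job is handed in, with the robot touching nothing.
It also fails if it takes over 64 s, if anything falls off the work surface, if the arm or the gripper's body presses on something with over 40 N, if the wrist force passes 120 N, or if a joint passes its speed limit or range.

## Working session

There is one attempt and no reset: what is moved stays moved. The work goes in short steps, Python scripts to look and compute and a shell command to move; the robot and the scene stay as the last step left them, time stands still between calls to the robot, and variables do not carry over. Pictures are saved under pics/ and viewed, at most 10 in all, crops included, and the job is handed in when it is done.

```bash
ls; mkdir -p pics; cat > h.py <<'E'
import numpy as np, cv2
from cell import robot
def grab(n,f=None):
    c=robot.read_camera(n)
    if f: cv2.imwrite('pics/'+f,c['image'][:,:,::-1])
    return c
def ray(c,u,v):
    K=np.array([[c['fx'],0,c['cx']],[0,c['fy'],c['cy']],[0,0,1.]])
    x,y=cv2.undistortPoints(np.array([[[u,v]]],float),K,np.array([c['k1'],0,0,0.]))[0,0]
    P=np.array(c['pose']); return P[:3,3],P[:3,:3]@np.array([x,y,1.])
def onz(c,u,v,z):
    o,d=ray(c,u,v); return o+d*(z-o[2])/d[2]
def tri(*obs):
    A=np.zeros((3,3));b=np.zeros(3)
    for c,u,v in obs:
        o,d=ray(c,u,v); d=d/np.linalg.norm(d); M=np.eye(3)-np.outer(d,d); A+=M;b+=M@o
    return np.linalg.solve(A,b)
def proj(c,p):
    P=np.array(c['pose']); q=P[:3,:3].T@(np.array(p)-P[:3,3]); x,y=q[:2]/q[2]; s=1+c['k1']*(x*x+y*y)
    return c['fx']*x*s+c['cx'],c['fy']*y*s+c['cy']
E
python3 - <<'E'
from h import *
ims=[]
for n in ['scene','side','wrist']:
    c=grab(n,n+'0.png'); print(n,c['fx'],c['k1'],np.round(c['pose'],3).tolist())
print(robot.observe())
E
```

```text
cell.py
drive.py
pics
scene 588.9697023998256 -0.06478691842884376 [[-0.835, -0.342, 0.431, 0.054], [-0.55, 0.496, -0.672, 0.801], [0.016, -0.799, -0.602, 0.754], [0.0, 0.0, 0.0, 1.0]]
side 547.8340938954218 -0.1278634543125632 [[0.986, -0.101, 0.133, 0.391], [-0.166, -0.664, 0.729, -0.572], [0.014, -0.741, -0.671, 0.66], [0.0, 0.0, 0.0, 1.0]]
wrist 343.29841084709807 0.019265278609815032 [[1.0, 0.0, -0.001, 0.526], [0.0, -0.955, -0.297, 0.08], [-0.001, 0.297, -0.955, 0.385], [0.0, 0.0, 0.0, 1.0]]
{'time': 0.15, 'qpos': array([-1.46006553e-01,  3.42585180e-01,  1.52473630e+00,  3.13881629e-05,
        1.27540268e+00, -1.45947289e-01]), 'qvel': array([-1.29797264e-03, -1.90322349e-03, -2.78638912e-03, -1.13768300e-03,
       -4.38872002e-05,  7.33434502e-05]), 'joint_efforts': array([ 7.52666965e-04, -4.31470585e+01, -2.44352603e+01,  7.18239485e-02,
        5.38185902e-02, -1.32920518e-04]), 'tool_pos': array([5.24922122e-01, 3.45221254e-05, 4.04214215e-01]), 'tool_rot': array([-3.14047755e+00, -1.94252864e-04,  1.57072780e+00]), 'contact_force': array([0.31651981, 0.35492535, 0.11691413]), 'torque': array([-0.04929666, -0.03223539,  0.00047194]), 'grip_force': 0.0, 'opening': 0.09192544843698007}
```

View pics/scene0.png

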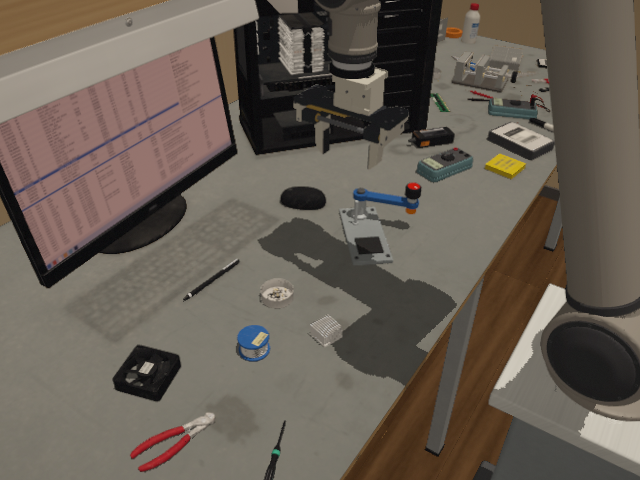

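View pics/side0.png

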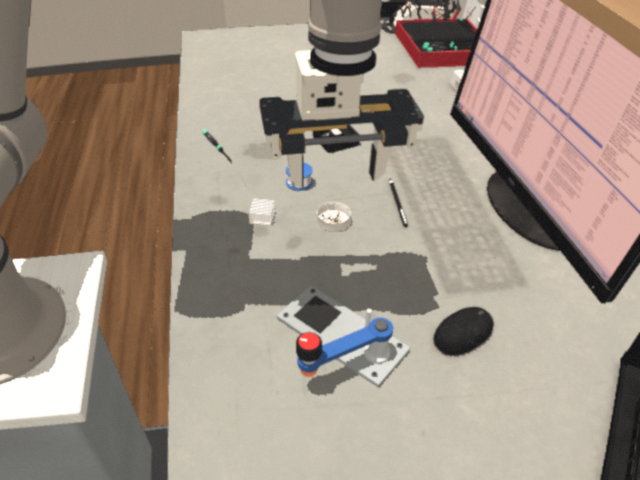

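View pics/wrist0.png

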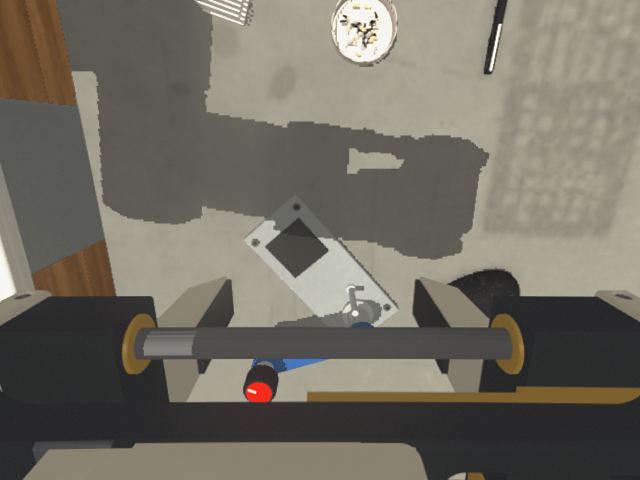

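The scene view shows the heatsink at (325,330), spool at (254,342), tin at (277,292), pad at (370,245), red knob top at (413,188) and bolt at (361,193). The side view has the heatsink at (262,212), pad at (318,314), knob at (309,340) and bolt at (381,326). The wrist view has the pad at (297,247).

```bash
python3 - <<'E'
from h import *
S=grab('scene');D=grab('side');W=grab('wrist')
def red(c):
    h=cv2.cvtColor(c['image'],cv2.COLOR_RGB2HSV); return ((h[...,0]<6)|(h[...,0]>174))&(h[...,1]>190)&(h[...,2]>120)
def dark(c): return c['image'].max(2)<52
def blob(m,u,v,R=30):
    n,l,s,ct=cv2.connectedComponentsWithStats(m.astype(np.uint8),connectivity=4)
    b=[(s[i,4],*np.round(ct[i],1)) for i in range(1,n) if s[i,4]>15 and np.hypot(*(ct[i]-[u,v]))<R]
    return max(b) if b else None
k=[(c,*blob(red(c),*p)[1:]) for c,p in ((S,(413,188)),(D,(309,340)),(W,(260,390)))]
print([x[1:] for x in k],'knob',tri(*k),[onz(*x,.107) for x in k])
p=[(c,blob(dark(c),*q)) for c,q in ((S,(370,245)),(D,(318,314)),(W,(297,247)))]
print(p and [x[1] for x in p])
q=[(c,*b[1:]) for c,b in p if b]
print('pad',tri(*q),[onz(*x,.014) for x in q])
print('bolt',tri((S,361,191),(D,381,325)))
print('hs',tri((S,325,325),(D,262,207)),onz(S,325,325,.026),onz(D,262,207,.026))
print('spool',onz(S,254,333,.033),'tin',onz(S,277,288,.021), onz(W,364,30,.021))
for c,q in ((W,(297,247)),(D,(318,314))):
    b=c['image'][q[1]-45:q[1]+45,q[0]-45:q[0]+45]; print(b[45,::6].tolist())
E
```

```text
Traceback (most recent call last):
TypeError: 'NoneType' object is not subscriptable
```

```bash
cat >> h.py <<'E'
def red(c):
    h=cv2.cvtColor(c['image'],cv2.COLOR_RGB2HSV); return ((h[...,0]<8)|(h[...,0]>172))&(h[...,1]>170)&(h[...,2]>90)
def dark(c,t=56): return c['image'].max(2)<t
def blob(m,u,v,R=30,mask=False):
    n,l,s,ct=cv2.connectedComponentsWithStats(m.astype(np.uint8),connectivity=4)
    b=[(s[i,4],*np.round(ct[i],1),i) for i in range(1,n) if s[i,4]>10 and np.hypot(*(ct[i]-[u,v]))<R]
    if not b: return None
    b=max(b); return (l==b[3]) if mask else b[:3]
E
python3 - <<'E'
from h import *
S=grab('scene');D=grab('side');W=grab('wrist')
k=[]
for c,p in ((S,(413,188)),(D,(309,340)),(W,(260,390))):
    b=blob(red(c),*p); print(b,c['image'][p[1]-8:p[1]+8:4,p[0]].tolist()); 
    if b: k.append((c,*b[1:]))
print('knob',tri(*k),[onz(*x,.107) for x in k])
q=[]
for c,p in ((S,(370,245)),(D,(318,314)),(W,(297,247))):
    b=blob(dark(c),*p); print(b,c['image'][p[1],p[0]-40:p[0]+40:8].tolist())
    if b:q.append((c,*b[1:]))
if q: print('pad',tri(*q),[onz(*x,.014) for x in q])
print('bolt',tri((S,361,191),(D,381,325)))
print('hs',tri((S,325,325),(D,262,207)),onz(S,325,325,.026),onz(D,262,207,.026))
print('spool',onz(S,254,333,.033),'tin',onz(S,277,288,.021), onz(W,364,30,.021))
E
```

```text
(np.int32(58), np.float64(412.9), np.float64(185.9)) [[127, 123, 111], [191, 27, 14], [180, 25, 16], [19, 19, 19]]
(np.int32(231), np.float64(309.6), np.float64(341.5)) [[191, 127, 122], [254, 78, 73], [254, 77, 71], [254, 78, 72]]
(np.int32(397), np.float64(258.6), np.float64(392.0)) [[214, 46, 41], [243, 44, 26], [243, 43, 22], [243, 46, 29]]
knob [ 0.46239199 -0.167582    0.10624327] [array([ 0.46356982, -0.16776479,  0.107     ]), array([ 0.46066625, -0.16871852,  0.107     ]), array([ 0.46310335, -0.16618109,  0.107     ])]
(np.int32(385), np.float64(368.2), np.float64(245.4)) [[65, 63, 58], [64, 62, 56], [62, 61, 55], [90, 90, 85], [44, 41, 38], [41, 40, 37], [43, 41, 38], [136, 136, 130], [124, 120, 109], [127, 123, 112]]
(np.int32(102), np.float64(316.5), np.float64(301.7)) [[213, 210, 198], [85, 84, 83], [145, 145, 139], [66, 64, 60], [62, 59, 56], [64, 63, 58], [66, 62, 60], [68, 65, 63], [219, 219, 209], [222, 221, 214]]
(np.int32(244), np.float64(299.8), np.float64(228.9)) [[192, 192, 181], [114, 114, 107], [75, 73, 70], [74, 73, 67], [72, 71, 66], [72, 71, 67], [72, 70, 65], [73, 71, 66], [72, 70, 67], [195, 197, 186]]
pad [ 0.49468518 -0.03158908  0.02024611] [array([ 0.49480785, -0.04794955,  0.014     ]), array([ 0.4950841 , -0.02801422,  0.014     ]), array([ 0.50035835, -0.02618423,  0.014     ])]
bolt [ 0.5651513  -0.13311816  0.07485276]
hs [0.43525448 0.20002413 0.02567247] [0.43718014 0.20019418 0.026     ] [0.43341273 0.19848845 0.026     ]
spool [0.52107339 0.28828783 0.033     ] tin [0.56535244 0.16700035 0.021     ] [0.56448755 0.16798019 0.021     ]
```

```bash
echo '[{"xyz":[0.032,-0.015,0.017]},{"xyz":[0.032,-0.015,0.017]},{"xyz":[0.032,-0.015,0.017]},{"xyz":[0.032,-0.015,0.017]},{"xyz":[0.032,-0.015,0.017]},{}]' > next.json && python3 drive.py next.json; python3 -c "
from h import *
grab('wrist','w1.png')"
```

```text
time: 0.95
tool_pos: [0.4465, 0.1638, 0.3169]
tool_rot: [-3.135, -0.0, 1.575]
contact_force: [-1.1, -0.3, -0.3]
opening: 0.092
grip_force: 0.0
```

View pics/w1.png

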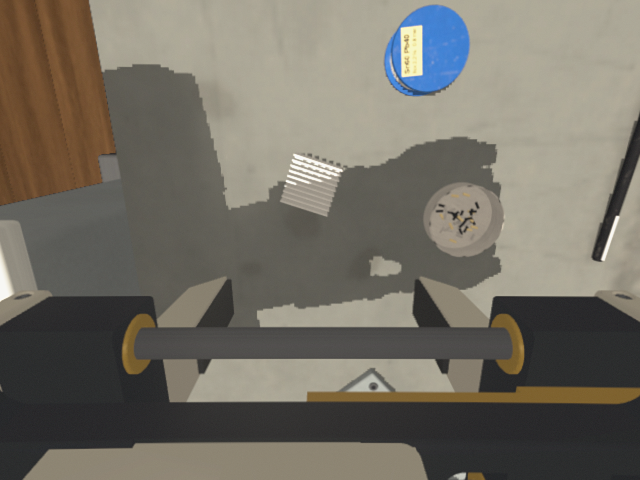

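The wrist view shows the heatsink top with corners near (293,153), (343,167), (328,216) and (281,203). The spool is at (430,50) and the tin at (463,216), both clear of it.

```bash
python3 - <<'E'
from h import *
W=grab('wrist');S=grab('scene');D=grab('side')
im=W['image'].astype(int)
x0,y0=262,135
sub=im[y0:y0+100,x0:x0+100]
sat=(sub[...,0]-sub[...,2])
print(sub[45,::5].tolist())
for t in (3,5,7):
    m=np.zeros(im.shape[:2],np.uint8); m[y0:y0+100,x0:x0+100]=(sat<t)
    m=cv2.morphologyEx(m,cv2.MORPH_CLOSE,np.ones((5,5))); m=cv2.morphologyEx(m,cv2.MORPH_OPEN,np.ones((7,7)))
    cs=cv2.findContours(m,0,2)[0]
    if cs:
        b=cv2.boxPoints(cv2.minAreaRect(max(cs,key=cv2.contourArea))); print(t,b.tolist())
C=[(293,153),(343,167),(328,216),(281,203)]
P=np.array([onz(W,*c,.026) for c in C]); print(P, P.mean(0))
for i in range(4): d=P[(i+1)%4]-P[i]; print(np.hypot(*d[:2]),np.arctan2(d[1],d[0]))
cv2.imwrite('pics/z1.png',np.hstack([cv2.resize(a['image'][v-35:v+35,u-40:u+40,::-1],(400,350),interpolation=0) for a,u,v in ((W,312,185),(S,325,330))]))
E
```

```text
[[169, 164, 149], [169, 165, 149], [168, 165, 148], [160, 155, 140], [156, 151, 136], [243, 239, 228], [241, 241, 233], [154, 147, 135], [178, 170, 155], [249, 247, 239], [155, 148, 136], [154, 147, 134], [172, 164, 151], [168, 160, 148], [156, 148, 136], [97, 95, 86], [98, 95, 87], [96, 95, 86], [94, 93, 84], [94, 94, 86]]
3 [[286.0, 155.0], [318.0, 155.0], [318.0, 181.0], [286.0, 181.0]]
5 [[285.0, 154.0], [331.0, 154.0], [331.0, 181.0], [285.0, 181.0]]
7 [[285.0, 154.0], [331.0, 154.0], [331.0, 181.0], [285.0, 181.0]]
[[0.4249395  0.22468319 0.026     ]
 [0.46380975 0.21424373 0.026     ]
 [0.45244633 0.17482196 0.026     ]
 [0.41439911 0.18539873 0.026     ]] [0.43889867 0.1997869  0.026     ]
0.04024772271195775 -0.26238031205064033
0.04102686923977721 -1.8514409878571687
0.03948998554882721 2.8704481867835554
0.040673935733283026 1.3086610457687535
```

View pics/z1.png

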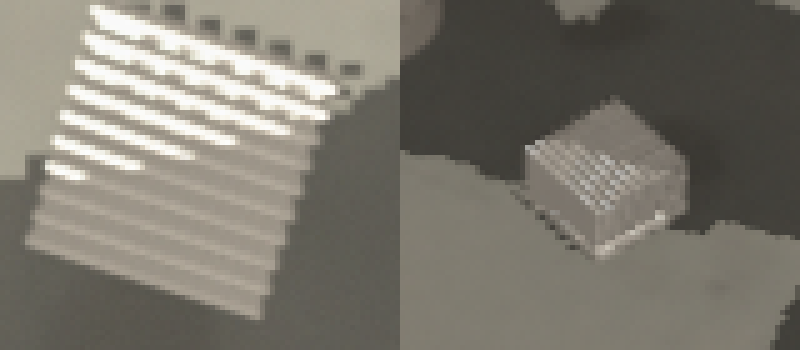

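The zoomed corners, left panel, are about (290,151), (339.6,169), (324.4,213.6) and (277,199) in the wrist image. In the scene image they are (325,337.4), (310.6,324.6), (328,314.6) and (342.4,327.6).

```bash
python3 - <<'E'
from h import *
W=grab('wrist');S=grab('scene')
C=[(290,151),(339.6,169),(324.4,213.6),(277,199)]
Q=[(325,337.4),(310.6,324.6),(328,314.6),(342.4,327.6)]
P=np.array([onz(W,*c,.026) for c in C]); 
for i in range(4): d=P[(i+1)%4]-P[i]; print(np.hypot(*d[:2]),np.arctan2(d[1],d[0]))
T=np.array([tri((W,*c),(S,*q)) for c,q in zip(C,Q)])
print(P.mean(0),T.mean(0),T[:,2])
print(robot.observe()['tool_pos'],robot.observe()['tool_rot'])
E
```

```text
0.041104054317679044 -0.3415689176346241
0.03799649593269547 -1.890538881737538
0.040271458058129324 2.835490271035254
0.03945152882702884 1.2720063851506096
[0.44030846 0.19841747 0.026     ] [0.43872588 0.19617578 0.01911726] [0.02172648 0.01776034 0.01796592 0.0190163 ]
[0.45082087 0.15911957 0.32040403] [ 3.13980372e+00 -1.11702442e-04  1.56922112e+00]
```

```bash
echo '[{"xyz":[0.0195,-0.007,0.02]},{"xyz":[0.0195,-0.007,0.02]},{"xyz":[0,0,0.02],"rotvec":[0,0,0.105]},{"xyz":[0,0,0.02],"rotvec":[0,0,0.105]},{"xyz":[0,0,0.02],"rotvec":[0,0,0.105]},{},{}]' > next.json && python3 drive.py next.json; python3 -c "
from h import *
o=robot.observe();print(o['tool_pos'],o['tool_rot'])"
```

```text
time: 1.83
tool_pos: [0.4365, 0.1983, 0.2196]
tool_rot: [-3.141, 0.001, 1.257]
contact_force: [0.5, 0.4, 0.6]
opening: 0.0917
grip_force: 0.0
[0.43650591 0.19827478 0.219632  ] [-3.14059685e+00  7.58407670e-04  1.25741616e+00]
```

```bash
echo '[{"xyz":[0,0,0.02]},{"xyz":[0,0,0.017]},{}]' > next.json && python3 drive.py next.json && echo '[{},{},{},{},{},{},{},{}]' > next.json && python3 drive.py next.json 0.03 20
```

```text
time: 2.08
tool_pos: [0.4361, 0.1984, 0.1821]
tool_rot: [-3.14, 0.001, 1.258]
contact_force: [-1.2, -1.0, 0.4]
opening: 0.0915
grip_force: 0.0
time: 2.75
tool_pos: [0.436, 0.1991, 0.1828]
tool_rot: [3.142, -0.0, 1.256]
contact_force: [-1.9, -0.2, 1.5]
opening: 0.043
grip_force: 0.5
```

```bash
echo '[{},{},{}]' > next.json && python3 drive.py next.json && echo '[{"xyz":[0,0,-0.02]},{"xyz":[0,0,-0.03]},{"xyz":[0,0,-0.04]},{"xyz":[0,0,-0.03]}]' > next.json && python3 drive.py next.json
```

```text
time: 3.0
tool_pos: [0.4359, 0.199, 0.1827]
tool_rot: [-3.141, 0.0, 1.256]
contact_force: [-1.2, -0.1, 3.0]
opening: 0.0402
grip_force: 20.0
time: 3.33
tool_pos: [0.4361, 0.199, 0.3047]
tool_rot: [3.141, -0.0, 1.256]
contact_force: [1.0, 1.1, -0.6]
opening: 0.0395
grip_force: 20.0
```

```bash
echo '[{"xyz":[-0.032,0.0225,-0.003]},{"xyz":[-0.032,0.0225,-0.003]},{"xyz":[-0.032,0.0225,-0.003]},{"xyz":[-0.032,0.0225,-0.003]},{"xyz":[-0.032,0.0225,-0.003]},{"xyz":[-0.032,0.0225,-0.003]},{"xyz":[-0.032,0.0225,-0.003]}]' > next.json && python3 drive.py next.json && echo '[{"rotvec":[0,0,-0.12]},{"rotvec":[0,0,-0.12]},{"rotvec":[0,0,-0.12]},{"rotvec":[0,0,-0.12]},{"rotvec":[0,0,-0.12]},{"rotvec":[0,0,-0.12]},{"rotvec":[0,0,-0.12]},{"rotvec":[0,0,-0.06]}]' > next.json && python3 drive.py next.json && echo '[{}]' > next.json && python3 drive.py next.json; python3 - <<'E'
from h import *
W=grab('wrist','w2.png');D=grab('side','s2.png');S=grab('scene','c2.png')
o=robot.observe();print(o['tool_pos'],o['tool_rot'])
cv2.imwrite('pics/m2.png',np.hstack([cv2.resize(W['image'][:,:,::-1],(400,300)),np.zeros((300,400,3),np.uint8)]))
a=np.vstack([W['image'][100:400,170:470,::-1]]); b=cv2.resize(D['image'][260:410,250:450,::-1],(500,375),interpolation=0)
m=np.zeros((600,800,3),np.uint8); m[:300,:300]=a; m[:375,300:]=b
m[375:600,300:700]=cv2.resize(S['image'][135:285,310:450,::-1],(400,429),interpolation=0)[:225]
cv2.imwrite('pics/m2.png',m)
E
```

```text
time: 3.92
tool_pos: [0.5165, -0.0648, 0.3238]
tool_rot: [3.142, -0.0, 1.256]
contact_force: [0.9, -0.4, -0.8]
opening: 0.0396
grip_force: 20.0
time: 4.58
tool_pos: [0.5163, -0.0628, 0.3234]
tool_rot: [-3.141, -0.0, 2.162]
contact_force: [0.7, 0.5, -0.7]
opening: 0.0397
grip_force: 20.0
time: 4.67
tool_pos: [0.5163, -0.0628, 0.3235]
tool_rot: [-3.141, -0.0, 2.158]
contact_force: [-0.4, 0.2, -1.0]
opening: 0.0397
grip_force: 20.0
[ 0.5163476  -0.06276507  0.32358177] [-3.14149270e+00 -6.79116605e-05  2.15369414e+00]
```

View pics/m2.png

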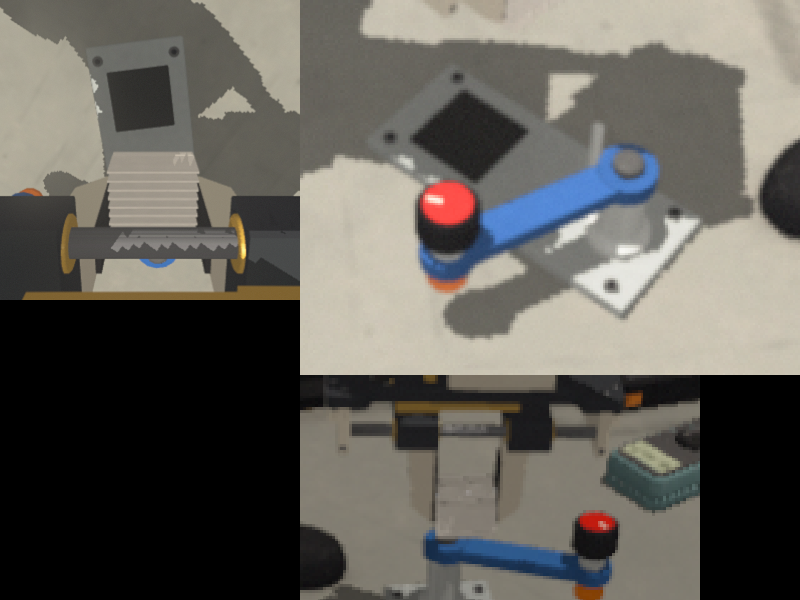

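The wrist crop shows the black pad near (310,197) in full-image pixels, rotated about -0.1 rad from the gripper. The held heatsink sits square, with its lower front edge at row 252, columns 282–368. The side crop shows the whole pad, plus the bolt at about (381,325).

```bash
cat > pad.py <<'E'
from h import *
def quad(c,u,v,t):
    m=blob(dark(c,t),u,v,20,True).astype(np.uint8); m=cv2.morphologyEx(m,cv2.MORPH_CLOSE,np.ones((3,3)))
    k=max(cv2.findContours(m,0,2)[0],key=cv2.contourArea); h=cv2.convexHull(k)
    e=.02
    q=cv2.approxPolyDP(h,0.06*cv2.arcLength(h,True),True)[:,0].astype(float)
    # refine: fit lines to hull-contour points per side
    pts=k[:,0].astype(float); L=[]
    for i in range(len(q)):
        a,b=q[i],q[(i+1)%len(q)]; d=(b-a)/np.linalg.norm(b-a); r=pts-a; s=r@d/np.linalg.norm(b-a); w=abs(r@[-d[1],d[0]])
        p=pts[(s>.12)&(s<.88)&(w<3)]; vx,vy,x,y=cv2.fitLine(p.astype(np.float32),cv2.DIST_HUBER,0,.01,.01).ravel(); L.append((np.array([x,y]),np.array([vx,vy])))
    out=[]
    for i in range(len(q)):
        (p1,d1),(p2,d2)=L[i-1],L[i]; t_=np.linalg.solve(np.array([d1,-d2]).T,p2-p1); out.append(p1+d1*t_[0])
    return np.array(out)
E
python3 - <<'E'
from pad import *
W=grab('wrist');D=grab('side')
print(W['image'][197,250:370:8].max(1),D['image'][314,270:350:6].max(1))
qs={}
for n,c,p,t in (('W',W,(310,197),56),('D',D,(316,314),56)):
    q=quad(c,*p,t); P=np.array([onz(c,*x,.014) for x in q]); qs[n]=(c,q,P)
    print(n,q.round(1).tolist()); print(P.round(4).tolist(),P.mean(0))
    for i in range(len(P)): d=P[(i+1)%len(P)]-P[i]; print(round(np.hypot(*d[:2]),4),round(np.arctan2(d[1],d[0]),3))
# two view
for q,P in zip(qs['W'][1],qs['W'][2]):
    j=np.argmin(np.linalg.norm(qs['D'][2]-P,axis=1)); print('tri',tri((W,*q),(D,*qs['D'][1][j])).round(4))
o=robot.observe(); zb=o['tool_pos'][2]-0.1828
for u in (282,325,368):
    p=onz(W,u,252,zb); print('hs edge, tool x,y:',p, end=' ')
    y=o['tool_rot'][2]; d=p-o['tool_pos']; print(d[0]*np.cos(y)+d[1]*np.sin(y), d[0]*np.sin(y)-d[1]*np.cos(y))
E
```

```text
[172 173 112 111  55  52  49  48  47  47  48  45 108 109  94] [103 101 107  87  77  41  41  38  40  35  40  40 113 119]
W [[336.29998779296875, 166.0], [343.0, 223.1999969482422], [287.70001220703125, 229.89999389648438], [277.79998779296875, 173.3000030517578]]
[[0.4981, -0.014, 0.014], [0.5305, -0.0515, 0.014], [0.4933, -0.0832, 0.014], [0.4606, -0.0459, 0.014]] [ 0.49561869 -0.04865154  0.014     ]
0.0496 -0.858
0.0489 -2.435
0.0497 2.291
0.0493 0.706
D [[328.3999938964844, 305.0], [339.70001220703125, 312.0], [319.29998779296875, 331.79998779296875], [280.5, 305.0]]
[[0.512, -0.0374, 0.014], [0.5264, -0.0536, 0.014], [0.4894, -0.0857, 0.014], [0.4393, -0.0261, 0.014]] [ 0.4917672  -0.05071983  0.014     ]
0.0217 -0.846
0.049 -2.427
0.0778 2.269
0.0735 -0.154
tri [ 0.5084 -0.0164 -0.011 ]
tri [ 0.5288 -0.0518  0.012 ]
tri [ 0.4917 -0.0838  0.0114]
tri [ 0.4497 -0.0418  0.0307]
hs edge, tool x,y: [ 0.48812825 -0.05678205  0.14085536] 0.02054415013614041 -0.020252750260918502
hs edge, tool x,y: [ 0.50625009 -0.04483697  0.14085536] 0.020526746829300713 0.0014517523300578514
hs edge, tool x,y: [ 0.52436747 -0.03288909  0.14085536] 0.020514143804986 0.02315409001423645
```

```bash
python3 - <<'E'
from pad import *
D=grab('side');W=grab('wrist')
for t in (46,50,53):
    try:
        q=quad(D,316,314,t); P=np.array([onz(D,*x,.014) for x in q]); print(t,q.round(1).tolist(),P.mean(0).round(4))
        for i in range(len(P)): d=P[(i+1)%len(P)]-P[i]; print(round(np.hypot(*d[:2]),4),round(np.arctan2(d[1],d[0]),3),end='; ')
        w=quad(W,310,197,56);T=[]
        for x in w: T.append(tri((W,*x),(D,*q[np.argmin([np.linalg.norm(p-onz(W,*x,.014)) for p in P])])))
        print('\nT',np.round(T,4).tolist(),np.mean(T,0))
    except Exception as e: print(t,e)
print(robot.observe()['tool_pos'],robot.observe()['tool_rot'])
E
```

```text
46 [[314.8999938964844, 296.79998779296875], [338.3999938964844, 312.1000061035156], [319.20001220703125, 331.29998779296875], [296.1000061035156, 315.1000061035156]] [ 0.4921 -0.0514  0.014 ]
0.0468 -0.872; 0.0469 -2.413; 0.0459 2.261; 0.0466 0.748; 
T [[0.4968, -0.0142, 0.0099], [0.5278, -0.0517, 0.0122], [0.4916, -0.0837, 0.0125], [0.4605, -0.0464, 0.0103]] [ 0.49415502 -0.04900688  0.0112222 ]
50 OpenCV(4.12.0) /io/opencv/modules/imgproc/src/linefit.cpp:50: error: (-215:Assertion failed) count > 0 in function 'fitLine2D_wods'

53 [[329.79998779296875, 306.0], [339.20001220703125, 312.1000061035156], [319.79998779296875, 331.5], [281.3999938964844, 306.0]] [ 0.4925 -0.0518  0.014 ]
0.0185 -0.867; 0.0476 -2.413; 0.0757 2.287; 0.0741 -0.154; 
T [[0.5097, -0.0169, -0.0132], [0.5285, -0.0518, 0.0119], [0.492, -0.0839, 0.012], [0.4502, -0.042, 0.0285]] [ 0.49511418 -0.04865267  0.00980105]
[ 0.51636228 -0.06273815  0.32371378] [3.14158001e+00 5.60811595e-05 2.15502581e+00]
```

```bash
echo '[{"xyz":[0.0228,-0.0112,0]},{"xyz":[0,0,0.01],"rotvec":[0,0,-0.0625]},{"xyz":[0,0,0.01],"rotvec":[0,0,-0.0625]},{"xyz":[0,0,0.03]},{"xyz":[0,0,0.03]},{"xyz":[0,0,0.025]},{},{}]' > next.json && python3 drive.py next.json; python3 - <<'E'
from pad import *
W=grab('wrist');D=grab('side');S=grab('scene')
o=robot.observe();print(o['tool_pos'],o['tool_rot'])
m=np.zeros((600,800,3),np.uint8); m[:300,:400]=W['image'][120:420,120:520,::-1]
m[:300,400:]=cv2.resize(D['image'][250:340,260:380,::-1],(400,300),interpolation=0)
m[300:]=cv2.resize(S['image'][190:265,280:480,::-1],(800,300),interpolation=0)
cv2.imwrite('pics/m3.png',m)
E
```

```text
time: 5.68
tool_pos: [0.4943, -0.0499, 0.2182]
tool_rot: [-3.14, -0.002, 2.28]
contact_force: [0.3, -0.5, -0.5]
opening: 0.0403
grip_force: 20.0
[ 0.49518498 -0.05009627  0.22039437] [3.13971909e+00 2.63290386e-03 2.28066054e+00]
```

View pics/m3.png

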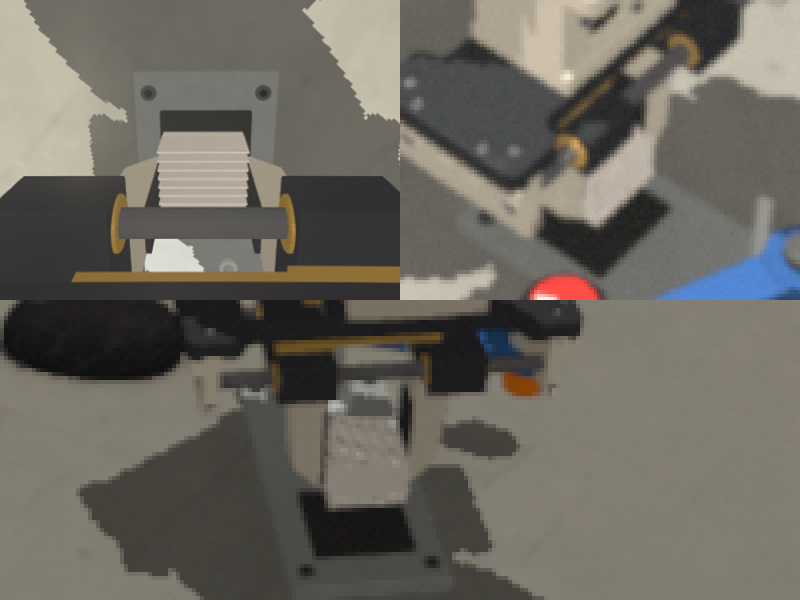

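The heatsink hovers square over the pad. In the wrist crop the pad's far edge runs x 160–252 at y 110, and the heatsink's lower front edge runs x 158–248 at about y 152.

```bash
python3 - <<'E'
from pad import *
W=grab('wrist');o=robot.observe();y=o['tool_rot'][2];print(o['tool_pos'],y)
def tl(p): d=p-o['tool_pos']; return np.round([d[0]*np.cos(y)+d[1]*np.sin(y), d[0]*np.sin(y)-d[1]*np.cos(y)],4)
g=W['image'].max(2)[210:300,326].astype(int); print(g.tolist())
for u in (280,372.5): print('pad far edge',tl(onz(W,u,230,.014)))
zb=o['tool_pos'][2]-.1828
for u in (278,368.5): print('hs edge',tl(onz(W,u,252,zb)),tl(onz(W,u,270,zb+.003)))
r=W['image'].max(2)[236].astype(int); print('row236',[i for i in range(260,395) if abs(r[i+1]-r[i])>12])
r=W['image'].max(2)[256].astype(int); print('row256',[(i,r[i]) for i in range(265,385,1) if abs(r[i+1]-r[i])>15])
E
```

```text
[ 0.49509597 -0.05007397  0.22042231] 2.2807337757550843
[117, 117, 117, 118, 116, 118, 118, 117, 119, 118, 120, 118, 118, 119, 120, 110, 78, 54, 57, 56, 55, 57, 54, 56, 57, 58, 56, 55, 56, 57, 57, 55, 57, 56, 56, 57, 57, 56, 59, 57, 63, 103, 157, 176, 178, 179, 174, 173, 173, 173, 174, 174, 173, 173, 173, 174, 175, 176, 174, 175, 174, 182, 198, 190, 175, 177, 176, 173, 173, 172, 182, 199, 189, 173, 175, 175, 173, 174, 174, 182, 200, 192, 176, 175, 174, 175, 174, 181, 193, 195]
pad far edge [ 0.0246 -0.0236]
pad far edge [0.0246 0.0288]
hs edge [ 0.0199 -0.022 ] [ 0.0114 -0.022 ]
hs edge [0.0199 0.0236] [0.0114 0.0236]
row236 [276, 277, 278, 368]
row256 [(278, np.int64(105)), (280, np.int64(61)), (281, np.int64(104)), (363, np.int64(173)), (364, np.int64(118)), (367, np.int64(60)), (368, np.int64(100))]
```

```bash
echo '[{"xyz":[0.0007,0,0.012]},{"xyz":[0,0,0.005]},{}]' > next.json && python3 drive.py next.json && echo '[{"xyz":[0,0,0.003]},{}]' > next.json && python3 drive.py next.json
```

```text
time: 6.13
tool_pos: [0.4938, -0.0494, 0.2018]
tool_rot: [-3.141, -0.0, 2.281]
contact_force: [-0.2, -0.2, -1.2]
opening: 0.0396
grip_force: 20.0
time: 6.3
tool_pos: [0.4941, -0.0494, 0.1989]
tool_rot: [3.141, 0.0, 2.281]
contact_force: [0.1, 0.3, -0.4]
opening: 0.0396
grip_force: 20.0
```

```bash
echo '[{"xyz":[0,0,0.0015]},{}]' > next.json && python3 drive.py next.json && echo '[{"xyz":[0,0,0.001]},{}]' > next.json && python3 drive.py next.json
```

```text
time: 6.47
tool_pos: [0.494, -0.0494, 0.1973]
tool_rot: [3.141, 0.0, 2.281]
contact_force: [-0.6, -0.3, -0.7]
opening: 0.0395
grip_force: 20.0
time: 6.63
tool_pos: [0.4941, -0.0494, 0.1967]
tool_rot: [3.141, 0.0, 2.281]
contact_force: [-1.2, 0.0, 3.2]
opening: 0.0397
grip_force: 20.0
```

```bash
echo '[{},{},{},{},{},{}]' > next.json && python3 drive.py next.json 0.075 && echo '[{"xyz":[0,0,-0.01]},{"xyz":[0,0,-0.03]},{"xyz":[0,0,-0.035]},{"xyz":[0,0,-0.035]},{}]' > next.json && python3 drive.py next.json; python3 - <<'E'
from pad import *
W=grab('wrist');D=grab('side');S=grab('scene')
o=robot.observe();print(o['tool_pos'],o['tool_rot'])
k=[]
for c,p in ((S,(413,188)),(D,(309,340))):
    b=blob(red(c),*p); print(b); b and k.append((c,*b[1:]))
if len(k)>1: print('knob',tri(*k))
m=np.zeros((600,800,3),np.uint8); m[:300,:400]=W['image'][100:400,120:520,::-1]
m[:300,400:]=cv2.resize(D['image'][260:350,270:390,::-1],(400,300),interpolation=0)
m[300:]=cv2.resize(S['image'][175:250,300:500,::-1],(800,300),interpolation=0)
cv2.imwrite('pics/m4.png',m)
E
```

```text
time: 7.13
tool_pos: [0.494, -0.0494, 0.1962]
tool_rot: [3.142, -0.0, 2.281]
contact_force: [0.2, -0.1, 0.7]
opening: 0.0733
grip_force: 0.0
time: 7.55
tool_pos: [0.4955, -0.0497, 0.3131]
tool_rot: [3.135, 0.01, 2.281]
contact_force: [1.0, -0.2, 0.5]
opening: 0.0746
grip_force: 0.0
[ 0.49368031 -0.0492913   0.30663444] [3.14108765e+00 6.68243341e-04 2.28080745e+00]
(np.int32(58), np.float64(412.9), np.float64(185.9))
(np.int32(243), np.float64(309.5), np.float64(341.1))
knob [ 0.46201263 -0.16750525  0.1069874 ]
```

View pics/m4.png

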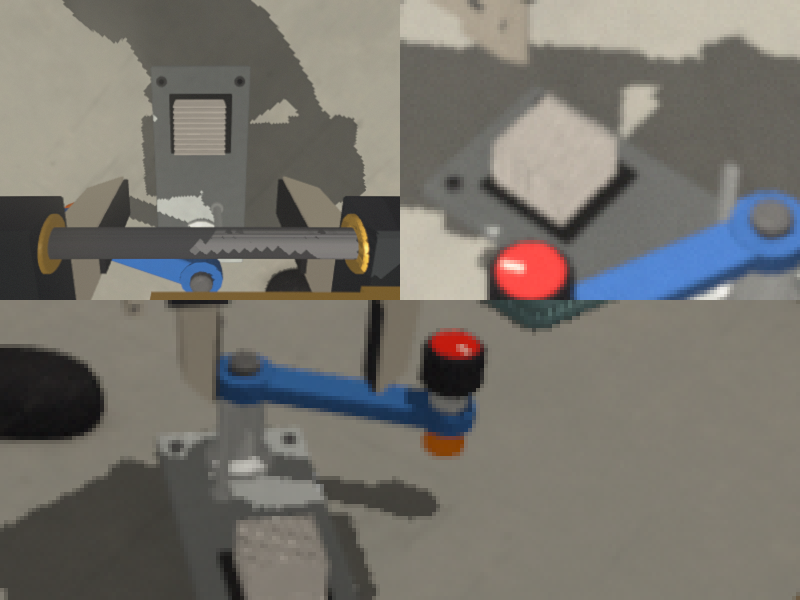

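The heatsink stands released, square and centred: in the wrist crop the pad spans x 170–232 and the heatsink top 173–227. The knob is still at (0.462,-0.1675). I'll go there next and pre-wind the wrist so one grasp covers both the swing and the screwing.

```bash
echo '[{"xyz":[-0.01725,-0.02525,-0.005]},{"xyz":[-0.01725,-0.02525,-0.005]},{"xyz":[-0.01725,-0.02525,0]},{"xyz":[-0.01725,-0.02525,0]},{"rotvec":[0,0,-0.12]},{"rotvec":[0,0,-0.12]},{"rotvec":[0,0,-0.12]},{"rotvec":[0,0,-0.12]}]' > next.json && python3 drive.py next.json && echo '[{"rotvec":[0,0,-0.12]},{"rotvec":[0,0,-0.12]},{"rotvec":[0,0,-0.12]},{"rotvec":[0,0,-0.12]},{"rotvec":[0,0,-0.12]},{"rotvec":[0,0,-0.12]},{"rotvec":[0,0,-0.12]},{"rotvec":[0,0,-0.12]}]' > next.json && python3 drive.py next.json && echo '[{}]' > next.json && python3 drive.py next.json; python3 - <<'E'
from h import *
o=robot.observe();print(o['tool_pos'],o['tool_rot'],o['qpos'])
S=grab('scene');D=grab('side')
k=[]
for c,p in ((S,(413,188)),(D,(309,340))):
    b=blob(red(c),*p); print(b); b and k.append((c,*b[1:]))
if len(k)>1: print('knob',tri(*k))
E
```

```text
time: 8.37
tool_pos: [0.4618, -0.1677, 0.3145]
tool_rot: [3.141, -0.004, 2.766]
contact_force: [0.9, 0.4, 0.2]
opening: 0.0751
grip_force: 0.0
time: 9.03
tool_pos: [0.4619, -0.1674, 0.3146]
tool_rot: [3.138, -0.002, -2.557]
contact_force: [0.1, 0.7, 1.2]
opening: 0.0749
grip_force: 0.0
time: 9.12
tool_pos: [0.462, -0.1674, 0.3147]
tool_rot: [3.139, -0.002, -2.558]
contact_force: [1.1, -0.2, 0.1]
opening: 0.0747
grip_force: 0.0
[ 0.46196476 -0.16736478  0.31468381] [ 3.13853324e+00 -1.57024497e-03 -2.55814283e+00] [-5.03714143e-01  3.78249999e-01  1.74421610e+00  3.80467642e-05
  1.02256526e+00 -2.65797778e+00]
(np.int32(43), np.float64(412.5), np.float64(185.8))
(np.int32(227), np.float64(309.4), np.float64(341.3))
knob [ 0.46236993 -0.16747162  0.10685532]
```

```bash
echo '[{"xyz":[0,0,0.03]},{"xyz":[0,0,0.0267]},{}]' > next.json && python3 drive.py next.json && echo '[{},{},{},{},{},{},{},{}]' > next.json && python3 drive.py next.json 0.02 30; python3 -c "
from h import *
o=robot.observe();print(o['tool_pos'],o['tool_rot'],o['torque'])"
```

```text
time: 9.47
tool_pos: [0.4607, -0.1667, 0.2552]
tool_rot: [3.133, -0.004, -2.566]
contact_force: [-1.3, -0.3, 0.1]
opening: 0.075
grip_force: 0.0
time: 10.13
tool_pos: [0.4622, -0.1675, 0.2598]
tool_rot: [3.142, -0.0, -2.562]
contact_force: [-2.1, 0.7, 3.5]
opening: 0.0312
grip_force: 30.0
[ 0.46223148 -0.16750135  0.25979133] [ 3.14157160e+00 -9.99615719e-05 -2.56231925e+00] [0.24219397 0.25586692 0.06782293]
```

```bash
echo '[{"xyz":[-0.0033,0.0105,0],"rotvec":[0,0,0.1]},{"xyz":[-0.0033,0.0105,0],"rotvec":[0,0,0.1]},{"xyz":[-0.0033,0.0105,0],"rotvec":[0,0,0.1]},{"xyz":[-0.0033,0.0105,0],"rotvec":[0,0,0.1]},{}]' > next.json && python3 drive.py next.json; python3 -c "
from h import *
o=robot.observe();print(o['tool_pos'],o['tool_rot'],o['torque']);d=o['tool_pos'][:2]-[.566,-.1325];print(np.hypot(*d),np.arctan2(d[1],d[0])%6.283-2.2816)"
```

```text
time: 10.55
tool_pos: [0.4566, -0.123, 0.2597]
tool_rot: [3.141, -0.0, -2.965]
contact_force: [-3.1, 0.6, 3.4]
opening: 0.0311
grip_force: 30.0
[ 0.4566376  -0.12295546  0.25974667] [ 3.14099068e+00 -3.76543182e-04 -2.96515691e+00] [ 0.23600333  0.5353378  -0.04902805]
0.1097781057051287 0.7729387893561213
```

```bash
echo '[{"xyz":[-0.0033,0.0105,0],"rotvec":[0,0,0.1]},{"xyz":[-0.0033,0.0105,0],"rotvec":[0,0,0.1]},{"xyz":[-0.0033,0.0105,0],"rotvec":[0,0,0.1]},{"xyz":[-0.0033,0.0105,0],"rotvec":[0,0,0.1]},{"xyz":[-0.0033,0.0105,0],"rotvec":[0,0,0.1]},{"xyz":[-0.0033,0.0105,0],"rotvec":[0,0,0.1]},{"xyz":[-0.0033,0.0105,0],"rotvec":[0,0,0.1]},{}]' > next.json && python3 drive.py next.json; python3 -c "
from h import *
o=robot.observe();print(o['tool_pos'],o['tool_rot'],o['torque']);d=o['tool_pos'][:2]-[.566,-.1325];print(np.hypot(*d),np.arctan2(d[1],d[0])%6.283-2.2816)"
```

```text
time: 11.22
tool_pos: [0.4884, -0.0542, 0.2596]
tool_rot: [3.141, -0.002, 2.62]
contact_force: [-3.3, 3.2, 6.3]
opening: 0.0314
grip_force: 30.0
[ 0.48839828 -0.05421221  0.25963496] [ 3.14088450e+00 -1.82087775e-03  2.61964837e+00] [ 0.62281293  0.53882828 -0.10081694]
0.11023159867850557 0.07019353527876904
```

Now small steps to the stop, watching the force.

```bash
cat > a.py <<'E'
from h import *
o=robot.observe();print(o['tool_pos'],o['tool_rot'],o['contact_force'],o['torque'],o['qpos'][5]);d=o['tool_pos'][:2]-[.566,-.1325];print(np.hypot(*d),np.arctan2(d[1],d[0])%6.283-2.2816)
E
echo '[{"xyz":[-0.0013,0.0042,0],"rotvec":[0,0,0.04]},{"xyz":[-0.0007,0.0021,0],"rotvec":[0,0,0.02]},{}]' > next.json && python3 drive.py next.json; python3 a.py; echo '[{"xyz":[-0.0003,0.001,0],"rotvec":[0,0,0.01]},{"xyz":[-0.0003,0.001,0],"rotvec":[0,0,0.01]},{}]' > next.json && python3 drive.py next.json;  python3 a.py
```

```text
time: 11.47
tool_pos: [0.4927, -0.0504, 0.2596]
tool_rot: [3.141, -0.003, 2.563]
contact_force: [-3.7, 5.7, 7.1]
opening: 0.0312
grip_force: 30.0
[ 0.49272248 -0.05036631  0.25964302] [ 3.14115703e+00 -2.54117390e-03  2.56345644e+00] [-3.71154469  5.68462126  7.14067528] [ 0.97751176  0.59768905 -0.00877744] -1.250737106879241
0.11007060077744424 0.017670653380657875
time: 11.72
tool_pos: [0.4941, -0.0492, 0.2596]
tool_rot: [3.141, -0.003, 2.544]
contact_force: [-3.7, 5.1, 6.4]
opening: 0.0315
grip_force: 30.0
[ 0.49413011 -0.0491845   0.2596368 ] [ 3.14135747e+00 -2.78690561e-03  2.54395902e+00] [-3.74813386  5.12470528  6.41613295] [0.94107726 0.65969107 0.03367002] -1.228116085559308
0.11003069025264499 0.0009733797139035438
```

```bash
echo '[{"xyz":[-0.0003,0.001,0],"rotvec":[0,0,0.01]},{"xyz":[-0.0003,0.001,0],"rotvec":[0,0,0.01]},{}]' > next.json && python3 drive.py next.json; python3 a.py; echo '[{"xyz":[-0.0003,0.001,0],"rotvec":[0,0,0.01]},{"xyz":[-0.0003,0.001,0],"rotvec":[0,0,0.01]},{}]' > next.json && python3 drive.py next.json;  python3 a.py
```

```text
time: 11.97
tool_pos: [0.4953, -0.0483, 0.2596]
tool_rot: [-3.14, -0.004, 2.524]
contact_force: [-6.9, 1.4, 7.8]
opening: 0.0312
grip_force: 30.0
[ 0.49526435 -0.04827125  0.25955949] [-3.13993132 -0.00378318  2.52438322] [-6.92949439  1.40892272  7.83110451] [ 0.33785913  1.18083721 -0.04020847] -1.2046760048568086
0.10999097565855614 -0.012258663083025034
time: 12.22
tool_pos: [0.496, -0.0478, 0.2594]
tool_rot: [-3.137, -0.005, 2.505]
contact_force: [-12.5, -2.8, 10.3]
opening: 0.0309
grip_force: 30.0
[ 0.49604559 -0.04775212  0.25939328] [-3.13669193 -0.0054787   2.50493167] [-12.45915475  -2.7747721   10.30998031] [-0.69463756  2.11981865  0.0298912 ] -1.181349983509608
0.10989005022968794 -0.02074102455412774
```

```bash
echo '[{"xyz":[0,0,0.00024],"rotvec":[0,0,0.12]},{"xyz":[0,0,0.00024],"rotvec":[0,0,0.12]},{"xyz":[0,0,0.00024],"rotvec":[0,0,0.12]},{"xyz":[0,0,0.00024],"rotvec":[0,0,0.12]},{"xyz":[0,0,0.00024],"rotvec":[0,0,0.12]},{"xyz":[0,0,0.00024],"rotvec":[0,0,0.12]},{"xyz":[0,0,0.00024],"rotvec":[0,0,0.12]},{"xyz":[0,0,0.00024],"rotvec":[0,0,0.12]}]' > next.json && python3 drive.py next.json; python3 a.py
```

```text
time: 12.88
tool_pos: [0.496, -0.0478, 0.2575]
tool_rot: [-3.135, 0.001, 1.539]
contact_force: [-12.8, -3.5, 10.4]
opening: 0.0308
grip_force: 30.0
[ 0.49602307 -0.04775106  0.25750796] [-3.13466554e+00  5.26581912e-04  1.53917190e+00] [-12.82799531  -3.48578762  10.3563082 ] [-0.64441017  2.09659344  0.02198081] -0.21606514225219575
0.10990520921643364 -0.020589146099065037
```

```bash
echo '[{"xyz":[0,0,0.00024],"rotvec":[0,0,0.12]},{"xyz":[0,0,0.00024],"rotvec":[0,0,0.12]},{"xyz":[0,0,0.00024],"rotvec":[0,0,0.12]},{"xyz":[0,0,0.00024],"rotvec":[0,0,0.12]},{"xyz":[0,0,0.00024],"rotvec":[0,0,0.12]},{"xyz":[0,0,0.00024],"rotvec":[0,0,0.12]},{"xyz":[0,0,0.00024],"rotvec":[0,0,0.12]},{"xyz":[0,0,0.00024],"rotvec":[0,0,0.12]}]' > next.json && python3 drive.py next.json; python3 a.py; echo '[{"xyz":[0,0,0.00024],"rotvec":[0,0,0.12]},{"xyz":[0,0,0.00024],"rotvec":[0,0,0.12]},{"xyz":[0,0,0.00024],"rotvec":[0,0,0.12]},{"xyz":[0,0,0.00024],"rotvec":[0,0,0.12]},{"xyz":[0,0,0.00024],"rotvec":[0,0,0.12]},{"xyz":[0,0,0.00024],"rotvec":[0,0,0.12]}]' > next.json && python3 drive.py next.json; python3 a.py
```

```text
time: 13.55
tool_pos: [0.4961, -0.0478, 0.2557]
tool_rot: [-3.138, 0.006, 0.579]
contact_force: [-12.4, -4.6, 12.4]
opening: 0.0312
grip_force: 30.0
[ 0.49611743 -0.0477849   0.25569777] [-3.138372    0.00567648  0.57920137] [-12.37486285  -4.56526403  12.39030468] [-0.61390318  2.11838791  0.08997312] 0.7439047285925979
0.10981903759012665 -0.021055522481344013
time: 14.05
tool_pos: [0.4961, -0.0479, 0.2543]
tool_rot: [3.14, 0.006, -0.141]
contact_force: [-11.7, -4.5, 11.8]
opening: 0.031
grip_force: 30.0
[ 0.49610103 -0.04786049  0.25431429] [ 3.14001104  0.00635437 -0.1406544 ] [-11.73706864  -4.52618773  11.81679535] [-0.70425102  2.26369534  0.07448515] 1.463885063419223
0.10977118164221561 -0.020502116985658958
```

```bash
for i in 1; do echo '[{"xyz":[0,0,0.0002],"rotvec":[0,0,0.1]},{"xyz":[0,0,0.0002],"rotvec":[0,0,0.1]},{"xyz":[0,0,0.0002],"rotvec":[0,0,0.1]}]' > next.json && python3 drive.py next.json; python3 a.py; done; echo '[{"xyz":[0,0,0.0002],"rotvec":[0,0,0.1]},{"xyz":[0,0,0.0002],"rotvec":[0,0,0.1]}]' > next.json && python3 drive.py next.json; python3 a.py
```

```text
time: 14.3
tool_pos: [0.4961, -0.0479, 0.2537]
tool_rot: [3.138, 0.006, -0.44]
contact_force: [-12.1, -4.8, 12.7]
opening: 0.0315
grip_force: 30.0
[ 0.49608926 -0.04788411  0.25372434] [ 3.13812199  0.00565003 -0.43962711] [-12.10916914  -4.7627101   12.6840934 ] [-0.6959758   2.2441815   0.09453666] 1.762892781696524
0.10976047039880761 -0.02028235121567068
time: 14.47
tool_pos: [0.4963, -0.0481, 0.2535]
tool_rot: [3.137, 0.004, -0.639]
contact_force: [-9.2, -8.4, 11.2]
opening: 0.0311
grip_force: 30.0
[ 0.49631317 -0.04805408  0.25347732] [ 3.13701961  0.00360953 -0.63876939] [-9.22713043 -8.36565264 11.15160866] [-1.48063569  1.79706742  0.52707915] 1.9624003204475875
0.10948684300939636 -0.020870157409792256
```

```bash
echo '[{"rotvec":[0,0,0.05]},{}]' > next.json && python3 drive.py next.json; python3 a.py; echo '[{"rotvec":[0,0,0.05]},{}]' > next.json && python3 drive.py next.json; python3 a.py
```

```text
time: 14.63
tool_pos: [0.4967, -0.0484, 0.2535]
tool_rot: [3.137, 0.002, -0.686]
contact_force: [-9.9, -7.1, 9.2]
opening: 0.0311
grip_force: 30.0
[ 0.49672954 -0.04842113  0.25353444] [ 3.13689146e+00  1.71298443e-03 -6.86170280e-01] [-9.90878354 -7.108913    9.21797698] [-1.26848182  1.85996263  0.43402722] 2.01004920118374
0.10893875197325568 -0.021673531869543794
time: 14.8
tool_pos: [0.497, -0.0487, 0.2536]
tool_rot: [3.137, 0.0, -0.736]
contact_force: [-8.2, -10.1, 7.9]
opening: 0.0313
grip_force: 30.0
[ 0.49701786 -0.04874976  0.25359668] [ 3.13690368e+00  2.08684352e-04 -7.35645296e-01] [ -8.1741158  -10.11340417   7.8558709 ] [-1.56183474  1.68776163  0.46132628] 2.059602199869685
0.10850179537918454 -0.021798503095308064
```

```bash
echo '[{},{},{},{},{},{}]' > next.json && python3 drive.py next.json 0.075 && echo '[{"xyz":[0,0,-0.01]},{"xyz":[0,0,-0.03]},{"xyz":[0,0,-0.035]},{"xyz":[0,0,-0.035]},{"xyz":[0,0,-0.03]},{}]' > next.json && python3 drive.py next.json; python3 - <<'E'
from pad import *
D=grab('side');S=grab('scene');W=grab('wrist')
k=[]
for c in (S,D):
    b=blob(red(c),*proj(c,(.495,-.048,.1))); print(b); b and k.append((c,*b[1:]))
if len(k)>1: print('knob',tri(*k))
m=np.zeros((600,800,3),np.uint8)
m[:300,400:]=cv2.resize(D['image'][240:360,260:420,::-1],(400,300),interpolation=0)
m[:300,:400]=cv2.resize(W['image'][:,:,::-1],(400,300))
m[300:]=cv2.resize(S['image'][170:260,280:520,::-1],(800,300),interpolation=0)
cv2.imwrite('pics/m5.png',m)
E
```

```text
time: 15.3
tool_pos: [0.498, -0.047, 0.2532]
tool_rot: [-3.141, 0.0, -0.738]
contact_force: [0.7, 0.7, -0.4]
opening: 0.0664
grip_force: 0.0
time: 15.8
tool_pos: [0.4988, -0.0471, 0.4003]
tool_rot: [-3.136, -0.011, -0.739]
contact_force: [0.6, 0.3, -0.1]
opening: 0.0752
grip_force: 0.0
(np.int32(62), np.float64(370.8), np.float64(209.6))
(np.int32(158), np.float64(318.1), np.float64(273.4))
knob [ 0.49384514 -0.04947729  0.10123252]
```

View pics/m5.png

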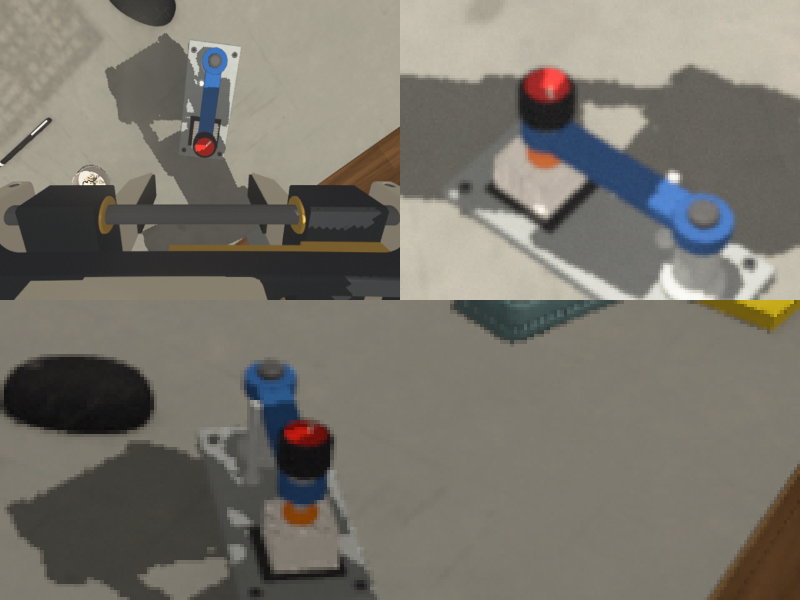

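The arm is along the clamp with the orange foot on the square, centred heatsink. The knob top measures 0.101 m, and the jump in turning torque confirmed the stop. Everything is clear of the robot, so I'm handing in.

```bash
python3 -c "
from cell import robot
print(robot.hand_in())"
```

```text
the job is handed in; nothing more can be done
None
```

The heatsink is clamped square and centred on the pad, with the blue arm at its stop and the knob screwed tight; the spool and tin were not touched, and I handed the job in at about 16 s (no verdict was returned).

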